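# Fit the chopper's T-handle and lock it

### The arm

A 6-joint arm with a two-finger parallel gripper is mounted at the origin on a cart in front of the work surface, level with it; the furniture and walls round the work are solid. World frame = base frame: x ahead of the robot, y to its left, z up, the work surface at z = 0. Lengths are in m, angles in degrees, forces in N, time in s.
With the tool pointing down it reaches from about 0.3 to 0.75 m from the base axis. Payload 8.5 kg.
Tool frame: the origin (TCP) lies on the centre line of the jaws, within the pads' length; the fingertips stand 11 mm ahead of it and the grasp point (between the pads) lies 8 mm behind it; z points along the fingers, y is the line along which they close (so a half turn about z gives the same grasp; the last joint's range is limited). The gripper opens to 88 mm and grips with 3 to 60 N. Pads are 18 mm wide; open, the fingers measure 123 mm over their backs; the gripper's body (75 mm by 187 mm) begins 45 mm behind the grasp point.
Start: joints at [-75.82, 21.807, 74.336, -0, 83.858, -12.336], TCP at [0.246, -0.492, 0.25] pointing down, gripper open.
Joint ranges: [-178.18, 178.18], [-50.72, 133.34], [12.68, 142.11], [-81.47, 261.47], [9.98, 163.14], [-165.26, 165.26]. Speed limits (degrees/s): [136.94, 136.94, 180, 180, 180, 180].

### API

Orientations are given as [roll, pitch, yaw] about the fixed x, y, z axes, in that order (R = Rz(yaw) Ry(pitch) Rx(roll)).
In Python, from cell import bot gives the robot as it stands.
- The arm moves only by the tool servo_tool, never from a script. Its argument "plan" is a list of rows, each an object of numbers: "x", "y", "z": the shift along the tool's x, y, z in m; "ax", "ay", "az": the turn, a rotation vector about the tool's x, y, z in degrees; "gripper": the closure, from 0 (fully open) to 1 (shut). In form: [{"x": .., "y": .., "z": .., "ax": .., "ay": .., "az": .., "gripper": ..}, ...]. A call has exactly 5 rows; each row shifts and turns the commanded pose from where the row before left it, along the tool's axes as they then stand; what a row does not reach is not made up. A row lasts 1/10 s, in which the tool goes at most 50 mm and 8.59 degrees, less where a joint would pass 70% of its speed; a pose out of reach is approached as far as the arm can. A call with a gripper value outside its range is refused whole. The fingers move at their own pace and stop on an object; "newtons" is the grip in N (left out, the last holds). Time passes only in rows, so rows that do not move let the fingers close, or fill a call up. It gives the time, the measured TCP pose, the force, the opening and the grip force at its end, in the units of the state.
- bot.sense(): the state, without advancing time (a new reading comes with each control period).
- bot.get_image(name): name is "scene" or "side" or "wrist"; returns a dict with "frame" (480x640x3 uint8, red, green, blue), "z_map" (480x640 float32, m along the optical axis (not along the pixel's ray), 0 where there is no reading), "camera_matrix" (3x3 intrinsics, pixels), "xyz" and "rotation" of the camera in the world. Camera axes: x right, y down, z forward; pixel columns grow to the right and rows downward; lengths in m; the calibration is good to about 2 mm. A picture is of the moment at which its call begins.
- bot.finish_job(): hands the job in; it is judged then, once.
The state is a dict: "time": time; "q": joint angles; "joint_velocities": joint speeds; "effort": joint torques, N m; "eef_pos": TCP position; "ee_rot": TCP orientation; "contact_force": force on the tool from outside, world axes, zero at the start; "moment": the same for the moment, N m; "opening": finger opening in m; "gripper_force": force on a finger pad.
Only numpy, scipy, OpenCV 4.12 (cv2) and the standard library are available. Lean on these libraries where they do the work, as an engineer would, in place of code of your own. Each camera call takes 0.05 s, during which the arm holds its last target. There are 200 camera calls.

### The job

The hand chopper's turning handle has been taken off for washing. Take the T-shaped handle (not the round knob beside it) out of the wooden block, fit its flat tongue into the slot on top of the chopper until its collar sits fully down, then turn it clockwise, seen from above, to the stop so that the drive locks. Let go and leave the handle standing in the slot, the round knob in its block and everything else where it stands.

Things in the scene. Friction and masses are not known exactly. Their poses are not given: they have to be found in the camera images.
- t_handle: Loose grey T-handle, 70 g, upright in one well of the block, collar on the block's top. Origin: centre of the underside of the collar (44 mm across, 8 high), z up. Above: stem 18 mm across, grip bar 62 mm along x, 14 thick along y, 28 to 54 mm above the origin. Below: flat tongue 30 mm along x, 8 thick along y, 22 deep, its last 8 mm stepped down to 17 x 4. Same after a half turn.
- round_knob: The other attachment in the block: same grey plastic and collar, but a round head 42 mm across (28 to 52 mm above its origin) and a round foot 16 mm across, which does not fit the slot. Origin at the centre of its collar's underside. Leave it in its well.
- block: Fixed wooden block, 170 mm long (x) x 77 mm (y) x 34 mm high, origin at the centre of its underside. Two wells, 38 mm along x by 18 mm along y and 28 mm deep, lie 42 mm either side of its centre along x. Which attachment is in which well varies.
- chopper: Fixed hand chopper: round steel bowl on a black foot, white lid; 132 mm across, lid top 80 mm and hub top 110 mm above the work surface. Origin at the centre of its underside.
- socket (a point): Centre of the slot's mouth on the flat top of the grey hub (74 mm across) on the chopper's lid, 110 mm above the worktop. Turns with the hub: x along the slot, z up. Slot 38 mm along x, 14 along y, 24 deep. With the handle home its origin lies at this point, collar flat on the hub, about 3 mm play each way; the tongue has about 0.2 rad free play before it drives the hub.
- drive (a joint): Turn of the hub with its slot, in rad: 0 is fully unlocked, 1.25 (about 72 degrees) is the locked stop; it grows as the hub turns clockwise seen from above. It starts between 0 and 0.3, turns with light friction (0.03 N m) and stays where it is left.
- timer: Bystander near the front edge: round kitchen timer with a bar on top, 65 mm across, 49 mm high; origin at the centre of its underside.
- tin: Bystander, nearer than the one at the wall: small food tin, 76 mm across, 58 mm high; origin at the centre of its underside.
- mill: Bystander: spice mill with a black head, 46 mm across, 128 mm high; origin at the centre of its underside.
- tea_light: Bystander: tea light in a metal cup, 38 mm across, 15 mm high; origin at the centre of its underside.
- sachet: Bystander: flat brown sachet lying on the worktop, 60 x 94 x 9 mm; origin at the centre of its underside.
Things that resemble listed ones, but are neither listed nor needed, are in the scene too. What is shaped like the t_handle but yellow is not meant.

How it is judged (in metres and radians):
On the way:
1. the T-handle's tongue is fully down in the slot, collar on the hub, before the hub is turned (drive below 0.8 rad) (z of t_handle in the frame of socket below 0.006 m and horizontal distance between t_handle and socket below 0.012 m and angle between t_handle's own z axis and vertical below 0.2 rad and value of joint drive below 0.8 rad), for 0.1 s.
At the end, for the whole second after the job is handed in: The drive is turned to within 0.2 rad of its locked stop (above 1.05 rad), the T-handle stands at rest in the slot, its collar within 6 mm of the hub's top, within 12 mm of the slot's centre and within 0.2 rad of upright, and the round knob is within 30 mm of where it started (value of joint drive above 1.05 rad and z of t_handle in the frame of socket below 0.006 m and horizontal distance between t_handle and socket below 0.012 m and angle between t_handle's own z axis and vertical below 0.2 rad and linear speed of t_handle below 0.03 m/s and distance of round_knob from where it was at the start of the episode below 0.03 m); the robot touches nothing.
It fails at once if the round knob is taken out of its well (moved more than 30 mm) (distance of round_knob from where it was at the start of the episode above 0.03 m).
It fails at once if the timer, tin, mill, tea light or sachet is knocked away (moved more than 40 mm) (distance of any of timer, tin, mill, tea_light, sachet from where it was at the start of the episode above 0.04 m).
It also fails if it takes over 45 s, if anything falls off the work surface, if the arm or the gripper's body presses on something with over 40 N, if the wrist force passes 120 N, or if a joint passes its speed limit or range.

## Working session

There is one attempt and no reset: what is moved stays moved. The work goes in short steps, Python scripts to look and compute and a tool call to move; the robot and the scene stay as the last step left them, time stands still between calls to the robot, and variables do not carry over. Pictures are saved under pics/ and viewed, at most 10 in all, crops included, and the job is handed in when it is done.

Besides the shell and the picture viewer there is one more tool, called after "Emit:" as name([rows], argument=value, ...), one row to a line, values as JSON. servo_tool: Moves the arm, as the interface text tells. Its arguments: {"type":"object","properties":{"plan":{"type":"array"},"newtons":{"type":"number"}},"required":["plan"]}

```bash
mkdir -p pics; ls; cat > h.py <<'E'
import numpy as np, cv2
from cell import bot
def grab(n):
    d=bot.get_image(n); np.savez(f'/tmp/{n}.npz',**d); return d
def save(d,fn,crop=None):
    im=d['frame'][:,:,::-1]
    if crop: a,b,c,e=crop; im=cv2.resize(im[b:e,a:c],None,fx=2,fy=2)
    cv2.imwrite('pics/'+fn,im)
def cloud(d):
    K=d['camera_matrix'];z=d['z_map'];v,u=np.mgrid[:480,:640]
    P=np.stack([(u-K[0,2])/K[0,0]*z,(v-K[1,2])/K[1,1]*z,z],-1)
    W=P@np.array(d['rotation']).T+d['xyz']; W[z==0]=np.nan; return W
def ray(d,u,v,h):
    K=d['camera_matrix'];r=np.array(d['rotation'])@[(u-K[0,2])/K[0,0],(v-K[1,2])/K[1,1],1]
    return d['xyz']+r*(h-d['xyz'][2])/r[2]
E
python3 - <<'E'
from h import *
s=bot.sense();print(s)
for n in ['scene','side','wrist']:
    d=grab(n);print(n,np.array(d['xyz']).round(3),np.array(d['rotation']).round(2).tolist(),(d['z_map']>0).mean())
    save(d,n+'0.png')
E
```

```text
pics
{'time': 0.0, 'q': array([-7.58205193e+01,  2.18416012e+01,  7.43843498e+01,  3.25422794e-04,
        8.38556536e+01, -1.23364451e+01]), 'joint_velocities': array([ 0.02809513,  0.07643542,  0.07620696,  0.12441111,  0.06255847,
       -0.00752663]), 'effort': array([-7.06912142e-04, -4.37933528e+01, -2.24559027e+01,  7.13289483e-02,
        3.52498319e-02, -1.15861735e-04]), 'eef_pos': array([ 0.24547581, -0.49189865,  0.2491344 ]), 'ee_rot': array([-1.79920349e+02, -1.77509781e-02,  2.65158784e+01]), 'contact_force': array([-0.25401322,  0.20506023, -0.08642956]), 'moment': array([-0.01030087,  0.00591437, -0.02688527]), 'gripper_force': 0.0, 'opening': 0.08804432334827174}
scene [-0.013  0.227  0.95 ] [-144.96, 0.6, -107.23] 0.9958203125
side [-0.35   0.286  0.725] [-123.93, 0.67, -104.64] 0.9806412760416666
wrist [ 0.304 -0.462  0.384] [165.04, 0.08, -63.48] 0.95953125
```

```bash
cat >> h.py <<'E'
from scipy.spatial.transform import Rotation as Ro
_g=grab
def grab(n):
    d=bot.get_image(n); d['rotation']=Ro.from_euler('xyz',d['rotation'],degrees=True).as_matrix(); np.savez(f'/tmp/{n}.npz',**d); return d
E
python3 -c "
from h import *
for n in ['scene','side']:
    d=grab(n);W=cloud(d);print(n,W[400,320],W[240,320])"
```

```text
scene [ 0.38508854  0.11280562 -0.42265703] [ 0.62658085  0.03416576 -0.00207221]
side [ 0.5666086   0.0627113  -0.42500846] [6.71047669e-01 3.00589541e-02 2.37718354e-04]
```

View pics/scene0.png

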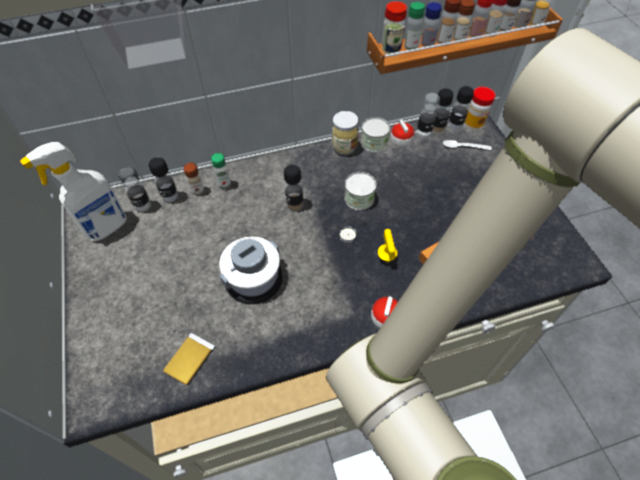

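View pics/side0.png

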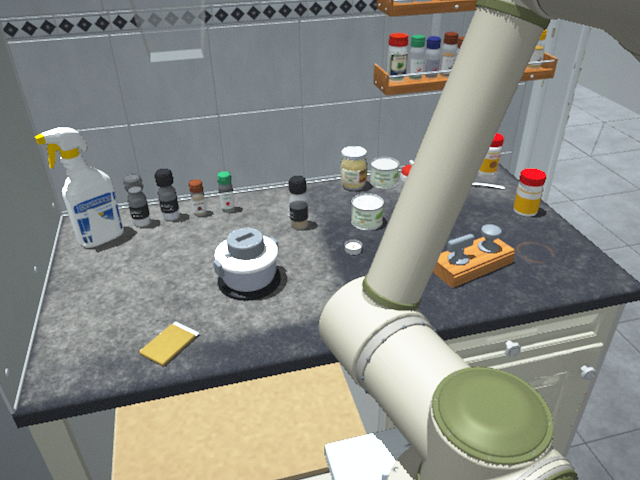

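The scene view shows the chopper hub near (248,253), with the block hidden behind the arm. The side view shows the block near (475,258), with the T-handle in the left well (460,247) and the round knob in the right well (490,240). Next I measure from the depth map.

```bash
python3 - <<'E'
from h import *
def box(m,t):
    u=np.argwhere(m)[:,::-1].astype(np.float32); print(t,len(u),u.mean(0))
for n in ['side','scene']:
    d=dict(np.load(f'/tmp/{n}.npz'));W=cloud(d);hsv=cv2.cvtColor(d['frame'],cv2.COLOR_RGB2HSV)
    v,u=np.mgrid[:480,:640]
    # hub
    roi=(abs(u-248)<45)&(abs(v-250)<45)
    z=W[...,2]
    m=roi&(abs(z-.110)<.006); P=W[m]; c,r=cv2.minEnclosingCircle(P[:,:2].astype(np.float32)); print(n,'hubtop',c,r,np.median(P[:,2]))
    dark=roi&(z>.07)&(z<.104)&(np.hypot(W[...,0]-c[0],W[...,1]-c[1])<.024)
    g=d['frame'].max(-1); 
    dk=roi&(np.hypot(*(np.moveaxis(np.stack([W[...,0]-c[0],W[...,1]-c[1]],-1),-1,0)))<.026)&(g<90)
    for nm,mm in [('deep',dark),('dk',dk)]:
        q=np.argwhere(mm)[:,::-1]
        if len(q)<5: print(nm,len(q));continue
        R=np.array([ray(d,a,b,.11)[:2] for a,b in q],np.float32); rr=cv2.minAreaRect(R); print(nm,len(q),rr)
    if n=='side':
        roi=(abs(u-475)<60)&(abs(v-250)<50)
        m=roi&(abs(z-.034)<.004)&(hsv[...,1]>120); P=W[m][:,:2].astype(np.float32); print('block',cv2.minAreaRect(P))
        m=roi&(z>.062)&(z<.10)&(v>200); 
        k,l=cv2.connectedComponents(m.astype(np.uint8))
        for i in range(1,k):
            if (l==i).sum()>15:
                P=W[l==i]; print((l==i).sum(),P.mean(0),P.min(0),P.max(0),cv2.minAreaRect(P[:,:2].astype(np.float32)))
d=grab('wrist');save(d,'w1.png')
E
```

```text
side hubtop (0.5679010152816772, 0.21210020780563354) 0.038024790585041046 0.10793532778372222
deep 39 ((0.5645330548286438, 0.21127334237098694), (0.009332067333161831, 0.031121032312512398), 23.496109008789062)
dk 14 ((0.5676842331886292, 0.21145477890968323), (0.007390964776277542, 0.0296216681599617), 22.531938552856445)
block ((0.5340872406959534, -0.3425574004650116), (0.10350818932056427, 0.3707486093044281), 29.333091735839844)
261 [ 0.49382135 -0.29293568  0.07800613] [ 0.47938463 -0.31526698  0.06275402] [ 0.52174302 -0.27645994  0.08587606] ((0.4989229738712311, -0.29618993401527405), (0.040618784725666046, 0.03861240670084953), 57.31903076171875)
319 [ 0.47453538 -0.21427472  0.07746495] [ 0.4661721  -0.24773224  0.06203375] [ 0.48878721 -0.18521226  0.0888752 ] ((0.47678911685943604, -0.21663722395896912), (0.014756416901946068, 0.06280568242073059), 10.534154891967773)
scene hubtop (0.5665462017059326, 0.21115298569202423) 0.03799782693386078 0.10927998818105933
deep 72 ((0.5668451189994812, 0.21099577844142914), (0.01093608420342207, 0.035372283309698105), 22.98495101928711)
dk 60 ((0.56953364610672, 0.21064689755439758), (0.008919813670217991, 0.032397836446762085), 23.238853454589844)
```

View pics/wrist0.png

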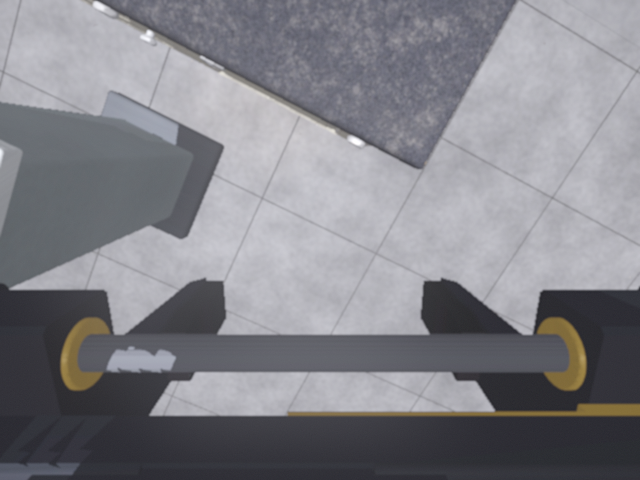

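The wrist view shows only the floor and the worktop corner. From depth, the handle is at (0.477, -0.217) with its bar at 100.5°, and the slot is at (0.567, 0.211) with its long axis at 113°. I'll move to hover above the handle.

Emit:
servo_tool([
  {"x":0.033,"y":-0.0143,"z":0.005},
  {"x":0.033,"y":-0.0143,"z":0.005},
  {"x":0.033,"y":-0.0143,"z":0.005},
  {"x":0.033,"y":-0.0143,"z":0.005},
  {"x":0.033,"y":-0.0143,"z":0.005},
])

```text
validation failed for argument at $.pl...
```

Emit:
servo_tool([
  {"x":0.033,"y":-0.0143,"z":0.005},
  {"x":0.033,"y":-0.0143,"z":0.005},
  {"x":0.033,"y":-0.0143,"z":0.005},
  {"x":0.033,"y":-0.0143,"z":0.005},
  {"x":0.033,"y":-0.0143,"z":0.005},
])

```text
validation failed for argument at $.pl...
```

Emit:
servo_tool([
  {"az":-7.4},
  {"az":-7.4},
  {"az":-7.4},
  {"az":-7.4},
  {"az":-7.4},
])

```text
validation failed for argument at $.pl...
```

Emit:
servo_tool([
  {"az":-7.4},
  {"az":-7.4},
  {"az":-7.4},
  {"az":-7.4},
  {"az":-7.4},
])

```text
validation failed for argument at $.pl...
```

Each row probably needs every key, so I'll send one call with all of them filled in.

Emit:
servo_tool([
  {"x":0.033,"y":-0.0143,"z":0.005,"ax":0,"ay":0,"az":0,"gripper":0},
  {"x":0.033,"y":-0.0143,"z":0.005,"ax":0,"ay":0,"az":0,"gripper":0},
  {"x":0.033,"y":-0.0143,"z":0.005,"ax":0,"ay":0,"az":0,"gripper":0},
  {"x":0.033,"y":-0.0143,"z":0.005,"ax":0,"ay":0,"az":0,"gripper":0},
  {"x":0.033,"y":-0.0143,"z":0.005,"ax":0,"ay":0,"az":0,"gripper":0},
])

```text
time: 0.8
eef_pos: [0.362, -0.3533, 0.2246]
ee_rot: [180.0, -0.0, 26.5]
contact_force: [0.2, -0.1, -0.7]
opening: 0.0887
gripper_force: 0.0
```

Emit:
servo_tool([
  {"x":0.033,"y":-0.0143,"z":0.005,"ax":0,"ay":0,"az":0,"gripper":0},
  {"x":0.033,"y":-0.0143,"z":0.005,"ax":0,"ay":0,"az":0,"gripper":0},
  {"x":0.033,"y":-0.0143,"z":0.005,"ax":0,"ay":0,"az":0,"gripper":0},
  {"x":0.033,"y":-0.0143,"z":0.005,"ax":0,"ay":0,"az":0,"gripper":0},
  {"x":0.033,"y":-0.0143,"z":0.005,"ax":0,"ay":0,"az":0,"gripper":0},
])

```text
time: 1.3
eef_pos: [0.4778, -0.2156, 0.1996]
ee_rot: [180.0, -0.0, 26.5]
contact_force: [0.6, 0.2, -0.1]
opening: 0.0878
gripper_force: 0.0
```

Emit:
servo_tool([
  {"x":0,"y":0,"z":0,"ax":0,"ay":0,"az":-7.4,"gripper":0},
  {"x":0,"y":0,"z":0,"ax":0,"ay":0,"az":-7.4,"gripper":0},
  {"x":0,"y":0,"z":0,"ax":0,"ay":0,"az":-7.4,"gripper":0},
  {"x":0,"y":0,"z":0,"ax":0,"ay":0,"az":-7.4,"gripper":0},
  {"x":0,"y":0,"z":0,"ax":0,"ay":0,"az":-7.4,"gripper":0},
])

```text
time: 1.8
eef_pos: [0.477, -0.2168, 0.1997]
ee_rot: [-180.0, -0.0, 63.8]
contact_force: [0.4, 0.5, 0.4]
opening: 0.0882
gripper_force: 0.0
```

Emit:
servo_tool([
  {"x":0,"y":0,"z":0,"ax":0,"ay":0,"az":-7.4,"gripper":0},
  {"x":0,"y":0,"z":0,"ax":0,"ay":0,"az":-7.4,"gripper":0},
  {"x":0,"y":0,"z":0,"ax":0,"ay":0,"az":-7.4,"gripper":0},
  {"x":0,"y":0,"z":0,"ax":0,"ay":0,"az":-7.4,"gripper":0},
  {"x":0,"y":0,"z":0,"ax":0,"ay":0,"az":-7.4,"gripper":0},
])

```text
time: 2.3
eef_pos: [0.477, -0.2168, 0.1997]
ee_rot: [-180.0, -0.0, 100.8]
contact_force: [0.6, -0.4, 0.3]
opening: 0.0884
gripper_force: 0.0
```

```bash
python3 - <<'E'
from h import *
for n in ['wrist','scene','side']:
    d=grab(n);W=cloud(d);z=W[...,2]
    if n!='scene': save(d,n+'2.png')
    near=np.hypot(W[...,0]-.477,W[...,1]+.217)<.045
    m=near&(z>.078)&(z<.095)
    k,l,st,_=cv2.connectedComponentsWithStats(m.astype(np.uint8))
    for i in range(1,k):
        if st[i,4]>60: P=W[l==i]; print(n,st[i],np.median(P[:,2]),cv2.minAreaRect(P[:,:2].astype(np.float32)))
    if n=='scene':
        for nm,(u,v) in dict(mill=(292,175),tin=(360,182),timer=(385,312),tea=(347,235),yel=(388,252)).items(): print(nm,W[v,u].round(3))
E
```

```text
wrist [ 317  200   20   82 1497] 0.08686419131174614 ((0.47893863916397095, -0.21777531504631042), (0.013976849615573883, 0.06141000986099243), 11.35132122039795)
scene [439 235  25  16 171] 0.08533652429909588 ((0.4772713780403137, -0.21670113503932953), (0.015549464151263237, 0.060354284942150116), 10.865241050720215)
mill [0.735 0.067 0.125]
tin [0.259 0.106 0.62 ]
timer [ 0.381 -0.03   0.046]
tea [0.248 0.12  0.558]
yel [0.23  0.081 0.536]
side [447 234  27  13 171] 0.08436168900835794 ((0.4771968126296997, -0.21591255068778992), (0.01594286598265171, 0.06122263893485069), 8.804435729980469)
```

View pics/wrist2.png

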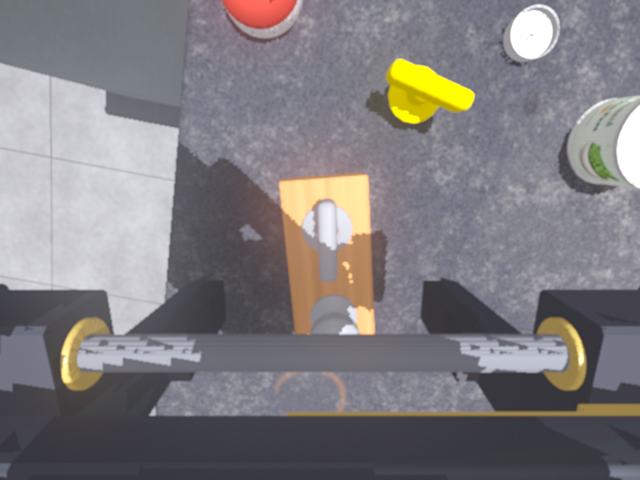

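In the wrist view the T-handle (327,240) is centred between the jaws with its bar along the image column. The round knob at (335,315) is clear of the fingers, and the yellow T (425,90) is well away. I'll descend and grip.

Emit:
servo_tool([
  {"x":-0.001,"y":0.001,"z":0.02,"ax":0,"ay":0,"az":0,"gripper":0},
  {"x":0,"y":0,"z":0.03,"ax":0,"ay":0,"az":0,"gripper":0},
  {"x":0,"y":0,"z":0.03,"ax":0,"ay":0,"az":0,"gripper":0},
  {"x":0,"y":0,"z":0.02,"ax":0,"ay":0,"az":0,"gripper":0},
  {"x":0,"y":0,"z":0.01,"ax":0,"ay":0,"az":0,"gripper":0},
])

```text
time: 2.95
eef_pos: [0.4777, -0.2173, 0.0882]
ee_rot: [-179.9, -0.1, 100.3]
contact_force: [0.6, 0.0, -0.0]
opening: 0.0881
gripper_force: 0.0
```

Emit:
servo_tool([
  {"x":0,"y":0,"z":0.01,"ax":0,"ay":0,"az":0,"gripper":0},
  {"x":0,"y":0,"z":0.008,"ax":0,"ay":0,"az":0,"gripper":0},
  {"x":0,"y":0,"z":0.005,"ax":0,"ay":0,"az":0,"gripper":0},
  {"x":0,"y":0,"z":0,"ax":0,"ay":0,"az":0,"gripper":0.4},
  {"x":0,"y":0,"z":0,"ax":0,"ay":0,"az":0,"gripper":0.7},
], newtons=30)

```text
time: 3.45
eef_pos: [0.4784, -0.2178, 0.0672]
ee_rot: [180.0, 0.0, 100.5]
contact_force: [-0.0, 0.7, 0.8]
opening: 0.0744
gripper_force: 0.0
```

Emit:
servo_tool([
  {"x":0,"y":0,"z":0,"ax":0,"ay":0,"az":0,"gripper":1},
  {"x":0,"y":0,"z":0,"ax":0,"ay":0,"az":0,"gripper":1},
  {"x":0,"y":0,"z":0,"ax":0,"ay":0,"az":0,"gripper":1},
  {"x":0,"y":0,"z":0,"ax":0,"ay":0,"az":0,"gripper":1},
  {"x":0,"y":0,"z":0,"ax":0,"ay":0,"az":0,"gripper":1},
], newtons=30)

```text
time: 3.95
eef_pos: [0.4782, -0.2176, 0.0668]
ee_rot: [180.0, 0.0, 100.5]
contact_force: [0.5, 0.6, 0.1]
opening: 0.034
gripper_force: 0.0
```

Emit:
servo_tool([
  {"x":0,"y":0,"z":0,"ax":0,"ay":0,"az":0,"gripper":1},
  {"x":0,"y":0,"z":0,"ax":0,"ay":0,"az":0,"gripper":1},
  {"x":0,"y":0,"z":0,"ax":0,"ay":0,"az":0,"gripper":1},
  {"x":0,"y":0,"z":0,"ax":0,"ay":0,"az":0,"gripper":1},
  {"x":0,"y":0,"z":0,"ax":0,"ay":0,"az":0,"gripper":1},
], newtons=30)

```text
time: 4.45
eef_pos: [0.4782, -0.2176, 0.0667]
ee_rot: [180.0, 0.0, 100.5]
contact_force: [-0.6, -0.0, 0.5]
opening: 0.0161
gripper_force: 30.0
```

Emit:
servo_tool([
  {"x":0,"y":0,"z":-0.005,"ax":0,"ay":0,"az":0,"gripper":1},
  {"x":0,"y":0,"z":-0.01,"ax":0,"ay":0,"az":0,"gripper":1},
  {"x":0,"y":0,"z":-0.015,"ax":0,"ay":0,"az":0,"gripper":1},
  {"x":0,"y":0,"z":-0.02,"ax":0,"ay":0,"az":0,"gripper":1},
  {"x":0,"y":0,"z":-0.03,"ax":0,"ay":0,"az":0,"gripper":1},
], newtons=30)

```text
time: 4.95
eef_pos: [0.4776, -0.2173, 0.1474]
ee_rot: [-179.9, -0.1, 100.5]
contact_force: [1.6, 0.3, -0.3]
opening: 0.0163
gripper_force: 30.0
```

Emit:
servo_tool([
  {"x":0.02,"y":0.0085,"z":-0.03,"ax":0,"ay":0,"az":0,"gripper":1},
  {"x":0.04,"y":0.0163,"z":-0.03,"ax":0,"ay":0,"az":0,"gripper":1},
  {"x":0.04,"y":0.0163,"z":-0.01,"ax":0,"ay":0,"az":0,"gripper":1},
  {"x":0.04,"y":0.0163,"z":0,"ax":0,"ay":0,"az":0,"gripper":1},
  {"x":0.04,"y":0.0163,"z":0,"ax":0,"ay":0,"az":0,"gripper":1},
], newtons=30)

```text
time: 5.45
eef_pos: [0.5173, -0.0276, 0.2167]
ee_rot: [179.9, 0.0, 100.5]
contact_force: [0.2, -0.0, -1.4]
opening: 0.0161
gripper_force: 30.0
```

Emit:
servo_tool([
  {"x":0.04,"y":0.0163,"z":0,"ax":0,"ay":0,"az":-2.5,"gripper":1},
  {"x":0.04,"y":0.0163,"z":0,"ax":0,"ay":0,"az":-2.5,"gripper":1},
  {"x":0.04,"y":0.0163,"z":0,"ax":0,"ay":0,"az":-2.5,"gripper":1},
  {"x":0.04,"y":0.0163,"z":0,"ax":0,"ay":0,"az":-2.5,"gripper":1},
  {"x":0.035,"y":0.0143,"z":0,"ax":0,"ay":0,"az":-2.5,"gripper":1},
], newtons=30)

```text
time: 5.95
eef_pos: [0.5419, 0.1816, 0.2161]
ee_rot: [180.0, 0.0, 113.2]
contact_force: [0.1, 0.2, -1.3]
opening: 0.0158
gripper_force: 30.0
```

```bash
python3 - <<'E'
from h import *
for n in ['wrist','scene','side']:
    d=grab(n);W=cloud(d);z=W[...,2]
    r=np.hypot(W[...,0]-.567,W[...,1]-.211)
    m=(r<.04)&(abs(z-.11)<.006)
    print(n,m.sum(),cv2.minEnclosingCircle(W[m][:,:2].astype(np.float32)) if m.sum()>20 else '')
    # slot: rays to hub-top plane whose measured depth lies below
    q=np.argwhere((r<.03)&(z<.104)&(z>.07))[:,::-1]
    if len(q)>10: print(' slot',len(q),cv2.minAreaRect(np.array([ray(d,a,b,.11)[:2] for a,b in q],np.float32)))
    p=bot.sense()['eef_pos']
    c=(np.hypot(W[...,0]-p[0],W[...,1]-p[1])<.03)&(z>.13)&(z<.2)
    if c.sum(): P=W[c];print(' held',c.sum(),P.min(0),P.max(0))
d=dict(np.load('/tmp/side.npz'));save(d,'s3.png',(130,80,400,330))
d=dict(np.load('/tmp/wrist.npz'));save(d,'w3.png')
E
```

```text
wrist 7049 ((0.5683376789093018, 0.21081040799617767), 0.036937616765499115)
 slot 950 ((0.5677173733711243, 0.2113567441701889), (0.013066217303276062, 0.036166902631521225), 22.778963088989258)
 held 1089 [0.51930503 0.17604778 0.18338247] [0.55872461 0.20256277 0.19269894]
scene 0 
side 0
```

View pics/s3.png

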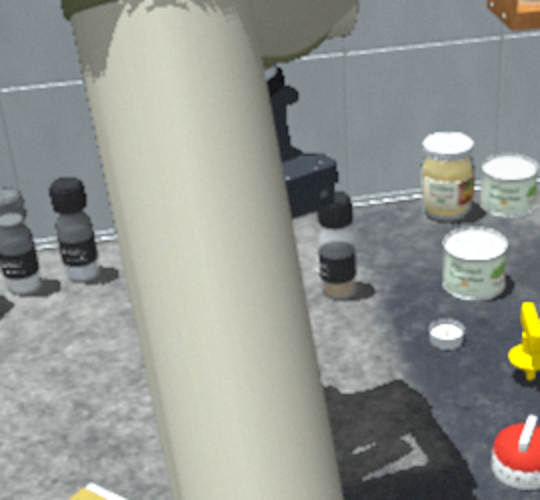

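View pics/w3.png

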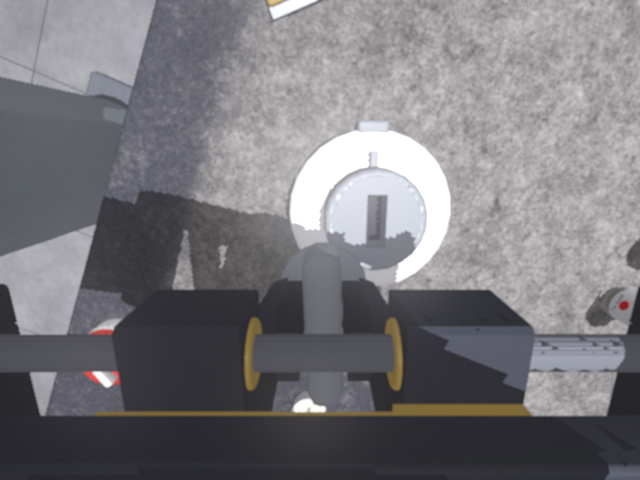

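The side view is blocked by the arm. The wrist view shows the handle upright in the jaws (323,250–400), with the slot ahead at (376,218) and parallel to the bar. I'll check the handle's offset in the hand.

```bash
python3 - <<'E'
from h import *
d=dict(np.load('/tmp/wrist.npz'));W=cloud(d);s=bot.sense();p=s['eef_pos'];R=Ro.from_euler('xyz',s['ee_rot'],degrees=True).as_matrix()
T=(W-p)@R; print(p,s['ee_rot'])
for nm,lo,hi in [('collar',.018,.036),('bartop',-.03,-.012)]:
    m=(T[...,2]>lo)&(T[...,2]<hi)&(abs(T[...,1])<.03)&(abs(T[...,0])<.045); v,u=np.mgrid[:480,:640]; m&=(u>270)&(u<375)
    P=T[m]; print(nm,len(P),P.min(0).round(4),P.max(0).round(4),np.median(P,0).round(4))
g=R.T@(np.array([.5675,.2112,p[2]])-p); print('shift to slot',g)
E
```

```text
[0.54173668 0.18121651 0.21583893] [1.79977721e+02 9.41470421e-03 1.13209106e+02]
collar 1089 [ 0.0037 -0.0218  0.0231] [0.0208 0.0203 0.0325] [0.0107 0.0082 0.0273]
bartop 5582 [-0.0304 -0.02   -0.03  ] [ 0.031   0.0184 -0.012 ] [ 0.0101 -0.0008 -0.0204]
shift to slot [1.74039978e-02 3.54944939e-02 1.09416804e-05]
```

Emit:
servo_tool([
  {"x":0.006,"y":0.012,"z":0,"ax":0,"ay":0,"az":0,"gripper":1},
  {"x":0.006,"y":0.012,"z":0,"ax":0,"ay":0,"az":0.3,"gripper":1},
  {"x":0.006,"y":0.012,"z":0.01,"ax":0,"ay":0,"az":0,"gripper":1},
  {"x":0,"y":0,"z":0.015,"ax":0,"ay":0,"az":0,"gripper":1},
  {"x":0,"y":0,"z":0.015,"ax":0,"ay":0,"az":0,"gripper":1},
], newtons=30)

```text
time: 6.6
eef_pos: [0.5686, 0.2095, 0.1743]
ee_rot: [-180.0, 0.0, 112.7]
contact_force: [0.4, -0.2, -0.9]
opening: 0.016
gripper_force: 30.0
```

Emit:
servo_tool([
  {"x":0,"y":0,"z":0.003,"ax":0,"ay":0,"az":0,"gripper":1},
  {"x":0,"y":0,"z":0.003,"ax":0,"ay":0,"az":0,"gripper":1},
  {"x":0,"y":0,"z":0.003,"ax":0,"ay":0,"az":0,"gripper":1},
  {"x":0,"y":0,"z":0.003,"ax":0,"ay":0,"az":0,"gripper":1},
  {"x":0,"y":0,"z":0.003,"ax":0,"ay":0,"az":0,"gripper":1},
], newtons=30)

```text
time: 7.1
eef_pos: [0.5685, 0.21, 0.1605]
ee_rot: [180.0, 0.0, 112.7]
contact_force: [0.1, 0.0, -0.4]
opening: 0.0163
gripper_force: 30.0
```

Emit:
servo_tool([
  {"x":0,"y":0,"z":0.003,"ax":0,"ay":0,"az":0,"gripper":1},
  {"x":0,"y":0,"z":0.003,"ax":0,"ay":0,"az":0,"gripper":1},
  {"x":0,"y":0,"z":0.003,"ax":0,"ay":0,"az":0,"gripper":1},
  {"x":0,"y":0,"z":0.003,"ax":0,"ay":0,"az":0,"gripper":1},
  {"x":0,"y":0,"z":0.002,"ax":0,"ay":0,"az":0,"gripper":1},
], newtons=30)

```text
time: 7.6
eef_pos: [0.5683, 0.21, 0.1459]
ee_rot: [-180.0, -0.0, 112.7]
contact_force: [-0.3, 0.0, 0.8]
opening: 0.0163
gripper_force: 30.0
```

Emit:
servo_tool([
  {"x":0,"y":0,"z":0.001,"ax":0,"ay":0,"az":0,"gripper":1},
  {"x":0,"y":0,"z":0.001,"ax":0,"ay":0,"az":0,"gripper":1},
  {"x":0,"y":0,"z":0.0005,"ax":0,"ay":0,"az":0,"gripper":1},
  {"x":0,"y":0,"z":0.0005,"ax":0,"ay":0,"az":0,"gripper":1},
  {"x":0,"y":0,"z":0,"ax":0,"ay":0,"az":0,"gripper":1},
], newtons=30)

```text
time: 8.1
eef_pos: [0.5683, 0.21, 0.1433]
ee_rot: [180.0, -0.0, 112.7]
contact_force: [-0.7, 0.0, -0.8]
opening: 0.0163
gripper_force: 30.0
```

Still no contact, so I'll lower a little further until the collar seats.

Emit:
servo_tool([
  {"x":0,"y":0,"z":0.0005,"ax":0,"ay":0,"az":0,"gripper":1},
  {"x":0,"y":0,"z":0.0005,"ax":0,"ay":0,"az":0,"gripper":1},
  {"x":0,"y":0,"z":0.0005,"ax":0,"ay":0,"az":0,"gripper":1},
  {"x":0,"y":0,"z":0,"ax":0,"ay":0,"az":0,"gripper":1},
  {"x":0,"y":0,"z":0,"ax":0,"ay":0,"az":0,"gripper":1},
], newtons=30)

```text
time: 8.6
eef_pos: [0.5685, 0.21, 0.1427]
ee_rot: [179.9, 0.0, 112.7]
contact_force: [-1.0, -0.9, 5.8]
opening: 0.0163
gripper_force: 30.0
```

The collar is seated, with contact at 5.8 N. Now I turn clockwise, which is +az since tool z points down.

Emit:
servo_tool([
  {"x":0,"y":0,"z":0,"ax":0,"ay":0,"az":6,"gripper":1},
  {"x":0,"y":0,"z":0,"ax":0,"ay":0,"az":6,"gripper":1},
  {"x":0,"y":0,"z":0,"ax":0,"ay":0,"az":6,"gripper":1},
  {"x":0,"y":0,"z":0,"ax":0,"ay":0,"az":6,"gripper":1},
  {"x":0,"y":0,"z":0,"ax":0,"ay":0,"az":6,"gripper":1},
], newtons=30)

```text
time: 9.1
eef_pos: [0.5691, 0.2101, 0.1427]
ee_rot: [179.8, -0.0, 82.5]
contact_force: [0.6, -0.6, 4.1]
opening: 0.0161
gripper_force: 30.0
```

```bash
python3 -c "
from h import *
s=bot.sense();print(s['moment'],s['contact_force'],s['ee_rot'])"
```

```text
[ 0.01105567 -0.23436503  0.03966217] [ 0.55013773 -0.60592994  4.05504742] [ 1.79847560e+02 -4.67520787e-02  8.24735397e+01]
```

Emit:
servo_tool([
  {"x":0,"y":0,"z":0,"ax":0,"ay":0,"az":5,"gripper":1},
  {"x":0,"y":0,"z":0,"ax":0,"ay":0,"az":5,"gripper":1},
  {"x":0,"y":0,"z":0,"ax":0,"ay":0,"az":5,"gripper":1},
  {"x":0,"y":0,"z":0,"ax":0,"ay":0,"az":5,"gripper":1},
  {"x":0,"y":0,"z":0,"ax":0,"ay":0,"az":5,"gripper":1},
], newtons=30)

```text
time: 9.6
eef_pos: [0.5693, 0.2101, 0.1427]
ee_rot: [179.9, -0.1, 57.5]
contact_force: [2.3, -0.4, 4.1]
opening: 0.0164
gripper_force: 30.0
```

```bash
python3 -c "
from h import *
s=bot.sense();print(s['moment'],s['contact_force'],s['ee_rot'])"
```

```text
[-0.04368615 -0.3827284   0.08067645] [ 2.33761373 -0.41974584  4.13232876] [ 1.79852448e+02 -1.23096940e-01  5.75096738e+01]
```

Emit:
servo_tool([
  {"x":0,"y":0,"z":0,"ax":0,"ay":0,"az":3,"gripper":1},
  {"x":0,"y":0,"z":0,"ax":0,"ay":0,"az":3,"gripper":1},
  {"x":0,"y":0,"z":0,"ax":0,"ay":0,"az":2,"gripper":1},
  {"x":0,"y":0,"z":0,"ax":0,"ay":0,"az":0,"gripper":1},
  {"x":0,"y":0,"z":0,"ax":0,"ay":0,"az":0,"gripper":1},
], newtons=30)

```text
time: 10.1
eef_pos: [0.5693, 0.2101, 0.1427]
ee_rot: [179.9, -0.1, 49.8]
contact_force: [3.5, 1.6, 6.3]
opening: 0.016
gripper_force: 30.0
```

```bash
python3 -c "
from h import *
s=bot.sense();print(s['moment'],s['contact_force'],s['ee_rot'])"
```

```text
[ 0.03397341 -0.52294503  0.0288974 ] [3.54216602 1.59559489 6.34109472] [ 1.79880997e+02 -1.39525481e-01  4.97709705e+01]
```

Emit:
servo_tool([
  {"x":0,"y":0,"z":0,"ax":0,"ay":0,"az":3,"gripper":1},
  {"x":0,"y":0,"z":0,"ax":0,"ay":0,"az":3,"gripper":1},
  {"x":0,"y":0,"z":0,"ax":0,"ay":0,"az":2,"gripper":1},
  {"x":0,"y":0,"z":0,"ax":0,"ay":0,"az":0,"gripper":1},
  {"x":0,"y":0,"z":0,"ax":0,"ay":0,"az":0,"gripper":1},
], newtons=30)

```text
time: 10.6
eef_pos: [0.5692, 0.2102, 0.1427]
ee_rot: [179.9, -0.2, 41.8]
contact_force: [3.3, 0.2, 5.7]
opening: 0.016
gripper_force: 30.0
```

```bash
python3 -c "
from h import *
s=bot.sense();print(s['moment'],s['contact_force'],s['ee_rot'])"
```

```text
[ 0.09826756 -0.45585678 -0.02750171] [3.2921791  0.16353146 5.70406982] [ 1.79907551e+02 -1.54398049e-01  4.17739808e+01]
```

Emit:
servo_tool([
  {"x":0,"y":0,"z":0,"ax":0,"ay":0,"az":3,"gripper":1},
  {"x":0,"y":0,"z":0,"ax":0,"ay":0,"az":3,"gripper":1},
  {"x":0,"y":0,"z":0,"ax":0,"ay":0,"az":2,"gripper":1},
  {"x":0,"y":0,"z":0,"ax":0,"ay":0,"az":0,"gripper":1},
  {"x":0,"y":0,"z":0,"ax":0,"ay":0,"az":0,"gripper":1},
], newtons=30)

```text
time: 11.1
eef_pos: [0.5692, 0.2101, 0.1427]
ee_rot: [179.9, -0.2, 33.8]
contact_force: [2.6, -0.0, 5.1]
opening: 0.0163
gripper_force: 30.0
```

```bash
python3 -c "
from h import *
s=bot.sense();print(s['moment'],s['contact_force'],s['ee_rot'])"
```

```text
[ 0.04092556 -0.45430937 -0.03475844] [ 2.5699109  -0.02744816  5.08101464] [ 1.79927000e+02 -1.59773401e-01  3.37738099e+01]
```

Emit:
servo_tool([
  {"x":0,"y":0,"z":0,"ax":0,"ay":0,"az":2,"gripper":1},
  {"x":0,"y":0,"z":0,"ax":0,"ay":0,"az":2,"gripper":1},
  {"x":0,"y":0,"z":0,"ax":0,"ay":0,"az":2,"gripper":1},
  {"x":0,"y":0,"z":0,"ax":0,"ay":0,"az":0,"gripper":1},
  {"x":0,"y":0,"z":0,"ax":0,"ay":0,"az":0,"gripper":1},
], newtons=30)

```text
time: 11.6
eef_pos: [0.5692, 0.2099, 0.1427]
ee_rot: [179.9, -0.2, 27.8]
contact_force: [3.3, -0.7, 6.4]
opening: 0.0163
gripper_force: 30.0
```

```bash
python3 - <<'E'
from h import *
s=bot.sense();print(s['moment'],s['contact_force'],s['ee_rot'])
d=grab('wrist');save(d,'w4.png')
E
```

```text
[-0.09257021 -0.41100219  0.030933  ] [ 3.30789868 -0.73546135  6.4292836 ] [ 1.79928920e+02 -1.57484819e-01  2.77703909e+01]
```

View pics/w4.png

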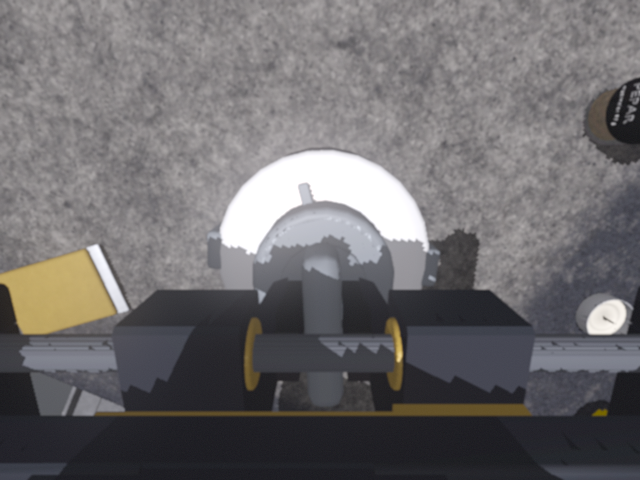

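The bar still follows the jaws. A pointer on the hub, at (307,193) and previously at (373,158) in line with the slot, lags slightly behind the bar. Its angle gives the drive's turn.

```bash
python3 - <<'E'
from h import *
d=dict(np.load('/tmp/wrist.npz'))
for u,v in [(305,186),(307,193),(310,202)]:
    p=ray(d,u,v,.085)[:2]-[.5675,.2112]; print(p,np.hypot(*p),np.degrees(np.arctan2(p[1],p[0])))
W=cloud(d);print(W[193,307],W[200,309],W[187,305])
E
```

```text
[0.03665878 0.0287316 ] 0.046576508708962384 38.08784469825046
[0.03378944 0.02604398] 0.0426616381721195 37.62406027959097
[0.03016677 0.02234006] 0.037538146541193085 36.52186298414635
[0.60165827 0.23729715 0.08782802] [0.59872184 0.23460381 0.08727543] [0.60418345 0.23971271 0.0892795 ]
```

Emit:
servo_tool([
  {"x":0,"y":0,"z":0,"ax":0,"ay":0,"az":2,"gripper":1},
  {"x":0,"y":0,"z":0,"ax":0,"ay":0,"az":2,"gripper":1},
  {"x":0,"y":0,"z":0,"ax":0,"ay":0,"az":0,"gripper":1},
  {"x":0,"y":0,"z":0,"ax":0,"ay":0,"az":0,"gripper":1},
  {"x":0,"y":0,"z":0,"ax":0,"ay":0,"az":0,"gripper":1},
], newtons=30)

```text
time: 12.15
eef_pos: [0.5693, 0.2097, 0.1427]
ee_rot: [179.9, -0.2, 23.8]
contact_force: [2.4, -1.0, 5.8]
opening: 0.0157
gripper_force: 30.0
```

```bash
python3 -c "
from h import *
s=bot.sense();print(s['moment'],s['contact_force'],s['ee_rot'])"
```

```text
[-0.33290259 -0.49003649  0.22632171] [ 2.42383437 -1.03734731  5.75784066] [ 1.79900202e+02 -1.50892944e-01  2.37949545e+01]
```

The moment rose to 0.23 N m, so the stop is reached. I'll ease back slightly, release and retreat straight up.

Emit:
servo_tool([
  {"x":0,"y":0,"z":0,"ax":0,"ay":0,"az":-2,"gripper":1},
  {"x":0,"y":0,"z":0,"ax":0,"ay":0,"az":0,"gripper":0.5},
  {"x":0,"y":0,"z":0,"ax":0,"ay":0,"az":0,"gripper":0.5},
  {"x":0,"y":0,"z":0,"ax":0,"ay":0,"az":0,"gripper":0.5},
  {"x":0,"y":0,"z":0,"ax":0,"ay":0,"az":0,"gripper":0.5},
])

```text
time: 12.65
eef_pos: [0.5681, 0.2101, 0.1414]
ee_rot: [-180.0, 0.1, 25.7]
contact_force: [-0.1, 0.1, 0.4]
opening: 0.0433
gripper_force: 0.0
```

Emit:
servo_tool([
  {"x":0,"y":0,"z":0,"ax":0,"ay":0,"az":0,"gripper":0.5},
  {"x":0,"y":0,"z":0,"ax":0,"ay":0,"az":0,"gripper":0.5},
  {"x":0,"y":0,"z":-0.005,"ax":0,"ay":0,"az":0,"gripper":0.5},
  {"x":0,"y":0,"z":-0.01,"ax":0,"ay":0,"az":0,"gripper":0.5},
  {"x":0,"y":0,"z":-0.02,"ax":0,"ay":0,"az":0,"gripper":0.5},
])

```text
time: 13.15
eef_pos: [0.5679, 0.2099, 0.1768]
ee_rot: [-180.0, 0.1, 25.7]
contact_force: [-0.9, 0.7, 0.1]
opening: 0.0438
gripper_force: 0.0
```

Emit:
servo_tool([
  {"x":0,"y":0,"z":-0.03,"ax":0,"ay":0,"az":0,"gripper":0.5},
  {"x":0,"y":0,"z":-0.03,"ax":0,"ay":0,"az":0,"gripper":0.5},
  {"x":-0.03,"y":0,"z":-0.01,"ax":0,"ay":0,"az":0,"gripper":0.5},
  {"x":-0.03,"y":0,"z":0,"ax":0,"ay":0,"az":0,"gripper":0.5},
  {"x":-0.03,"y":0,"z":0,"ax":0,"ay":0,"az":0,"gripper":0.5},
])

```text
time: 13.65
eef_pos: [0.4863, 0.1706, 0.248]
ee_rot: [180.0, -0.1, 25.7]
contact_force: [0.5, -1.6, -0.0]
opening: 0.0441
gripper_force: 0.0
```

```bash
python3 - <<'E'
from h import *
d=grab('wrist');save(d,'w5.png');W=cloud(d);z=W[...,2]
r=np.hypot(W[...,0]-.5675,W[...,1]-.2112)
P=W[(r<.04)&(z>.150)&(z<.175)];print('bar',len(P),np.median(P[:,2]),P[:,2].max(),cv2.minAreaRect(P[:,:2].astype(np.float32)))
print(bot.sense()['eef_pos'],bot.sense()['contact_force'])
E
```

```text
bar 2513 0.16285100200030755 0.1656959503590855 ((0.5674586296081543, 0.20955291390419006), (0.06166005879640579, 0.014023414812982082), 29.16983985900879)
[0.48285317 0.16958812 0.2479718 ] [0.70725094 1.21107237 2.24667113]
```

View pics/w5.png

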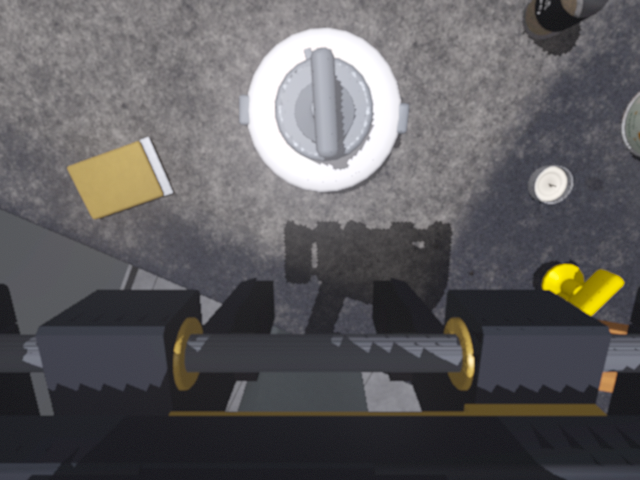

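The handle stands seated in the slot: its bar (325,103) has its top at z 0.163, it is centred, and it lies at 29°. The gripper is clear, so I'll hand in.

```bash
python3 -c "
from cell import bot
print(bot.finish_job())"
```

```text
the job is handed in; nothing more can be done
None
```

I seated the T-handle in the chopper slot, turned it clockwise until the torque rose at the stop, released it standing there and handed the job in; no verdict came back.

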